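# Set the dose lever of a bottle filler

## Task

Set the dose on the round steel bottle filler: push the lever (by its upright yellow pin) round the dial until its red pointer points at the middle of the green magnet, then press the red push button fully down to store the setting and let it come up again. Leave the lever at the green magnet, and leave the bottles, the scale and the other loose things standing where they are.

Things in the scene. Friction and masses are not known exactly. Their poses are not given: they have to be found in the camera images.
- dose (a joint): Angle (rad) of the dark steel ring with its lever, turning about the vertical axis in the middle of the filler's dial. 0: the lever points along the filler's own -x; positive is anticlockwise seen from above; stops at -2.2 and +2.2. It starts near 0, has friction (about 2.5 N at the pin), no spring, and stays where it is left.
- filler: Fixed round steel drum, 290 mm in diameter, 80 mm high, with a flat white dial with black scale ticks on top (z = 81 mm). Origin: centre of its underside on the table, under the ring's axis; its z is up. A low copper pipe 22 mm thick leaves its side along its +x, away from the dial, reaching 174 mm from the axis and 56 mm high.
- ring_axis (a point): Point on the ring's axis at the underside of the ring, 83 mm above the table; this frame turns with the ring: its -x axis is the direction of the lever and pointer, z is up. Ring: 112 mm in diameter, rising 26 mm above this point.
- lever_pin (a point): Centre of the upright part that is pushed: a yellow round pin, 16 mm in diameter, standing on the lever 86 mm from the ring's axis; its top is at z = 143 mm, this point at z = 119 mm. The pin stands clear of the lever bar (16 mm wide, its top at z = 99 mm) and the dial (z = 81 mm), with free space on both sides. The red pointer goes on outward from under the pin and ends 108 mm from the axis.
- green_mark (a point): Centre of the top of the green disc magnet, fixed on the dial: 22 mm in diameter, 5 mm thick, top at z = 86 mm, about 121 to 127 mm from the ring's axis, outside the pointer's end. It sits to the left or to the right of the lever, a quarter turn or so away.
- blue_mark (a point): The same for the blue magnet, another product's mark, on the other side of the dial: not wanted now.
- store (a joint): Travel (m) of the red push button: 0 up, 0.006 fully down; a spring lifts it; fully down takes 5 N.
- store_top (a point): Centre of the top face of the red push button, 36 mm in diameter, facing up, 22 mm above the table when up, in a grey housing fixed on the table to the left or the right of the filler (the scale stands on the other side). Press straight down.
- scale_mid (a point): Black bench scale with a steel plate, 150 x 130 x 30 mm, loose; point at its middle, 15 mm up. To be left alone.
- amber1_mid (a point): Amber bottle, 60 mm in diameter, 150 mm high, loose, beyond the filler or beside its far edge; point half-way up. To be left alone.
- amber2_mid (a point): Amber bottle with a paper label, 60 mm in diameter, 150 mm high, loose, beyond the filler or beside its far edge; point half-way up. To be left alone.
- black1_mid (a point): Black bottle, 68 mm in diameter, 170 mm high, loose, beyond the filler or beside its far edge; point half-way up. To be left alone.
- tub_mid (a point): Clear tub with a yellow lid, 100 mm in diameter, 100 mm high, loose; point half-way up. To be left alone.
- tape_mid (a point): Roll of brown tape lying flat, 96 mm in diameter, 45 mm high, loose; point half-way up on its axis. To be left alone.
- stopper_mid (a point): White stopper, 26 mm in diameter, 38 mm high, loose, standing between robot and filler to the left; point half-way up. To be left alone.

How it is judged (in metres and radians):
On the way, in this order (a step that is already met when the one before it is completed fails the run):
1. the lever points at the green magnet (y of green_mark in the frame of ring_axis between -0.006 and 0.006 m and x of green_mark in the frame of ring_axis below -0.05 m and velocity of joint dose between -0.05 and 0.05 rad/s), for 0.3 s.
2. the red button is pressed down while the lever points at the green magnet (y of green_mark in the frame of ring_axis between -0.006 and 0.006 m and x of green_mark in the frame of ring_axis below -0.05 m and value of joint store above 0.0045 m), for 0.05 s.
At the end, for the whole second after the job is handed in: The lever rests pointing at the green magnet (line of the pointer within 6 mm of the magnet's centre), the red button has been pressed at least 4.5 mm after that and is up again (less than 1.5 mm down), and all loose things stand upright (y of green_mark in the frame of ring_axis between -0.006 and 0.006 m and x of green_mark in the frame of ring_axis below -0.05 m and velocity of joint dose between -0.02 and 0.02 rad/s and value of joint store below 0.0015 m and angle between each of scale_mid, amber1_mid, amber2_mid, black1_mid, tub_mid, tape_mid, stopper_mid's own z axis and vertical below 0.1 rad); the robot touches nothing.
It fails at once if a bottle is shifted more than 30 mm, lifted or tipped (distance of any of amber1_mid, amber2_mid, black1_mid from where it was at the start of the episode above 0.03 m or angle between any of amber1_mid, amber2_mid, black1_mid's own z axis and vertical above 0.4 rad).
It fails at once if the scale is shifted more than 30 mm, lifted or tipped (distance of scale_mid from where it was at the start of the episode above 0.03 m or angle between scale_mid's own z axis and vertical above 0.4 rad).
It fails at once if the tub, the tape roll or the stopper is shifted more than 30 mm, lifted or tipped (distance of any of tub_mid, tape_mid, stopper_mid from where it was at the start of the episode above 0.03 m or angle between any of tub_mid, tape_mid, stopper_mid's own z axis and vertical above 0.4 rad).
It also fails if it takes over 54 s, if anything falls off the work surface, if the arm or the gripper's body presses on something with over 40 N, if the wrist force passes 120 N, or if a joint passes its speed limit or range.

## Robot

A 6-joint arm with a two-finger parallel gripper is mounted at the origin on the work surface. World frame = base frame: x ahead of the robot, y to its left, z up, the work surface at z = 0. Lengths are in m, angles in degrees, forces in N, time in s.
With the tool pointing down it reaches from about 0.375 to 0.825 m from the base axis. Payload 5.5 kg.
Tool frame: the origin (TCP) lies on the centre line of the jaws, within the pads' length; the fingertips stand 11 mm ahead of it and the grasp point (between the pads) lies 8 mm behind it; z points along the fingers, y is the line along which they close (so a half turn about z gives the same grasp; the last joint's range is limited). The gripper opens to 85 mm and grips with 20 to 120 N. Pads are 22 mm wide; open, the fingers measure 114 mm over their backs; the gripper's body (76 mm by 85 mm) begins 54 mm behind the grasp point. The pads swing forward as they close: fully open they stand 13 mm farther back than shut.
Start: joints at [68.583, 17.962, -2.699, 69.339, 0, 90], TCP at [0.219, 0.559, 0.242] pointing down, gripper open.
Joint ranges: [-152.73, 152.73], [-39.44, 99.34], [-58.76, 71.6], [-118.89, 123.64], [-81.53, 83.1], [-180, 180]. Speed limits (degrees/s): [136.94, 136.94, 172.46, 180, 180, 180].

## Interface

Orientations are given as [roll, pitch, yaw] about the fixed x, y, z axes, in that order (R = Rz(yaw) Ry(pitch) Rx(roll)).
In Python, from station import bot, viewer, job_done gives the robot as it stands.
- The arm moves only by the shell command python3 -m jog 'ROWS' [OPENING] [FORCE]. ROWS is JSON, one flat list of numbers, 6 for each row, row after row: the shift along the tool's x, y, z in cm, then the turn, a rotation vector about the tool's x, y, z in rad. In form: [x, y, z, ax, ay, az, x, y, z, ax, ay, az, ...]. A call has 1 to 20 rows; each row is the pose to reach, as a shift and turn from the pose commanded when the call began, along the tool's axes at that moment; what a row does not reach only later rows make up. A row lasts 1/12 s, in which the tool goes at most 41.7 mm and 7.16 degrees, less where a joint would pass 70% of its speed; a pose out of reach is approached as far as the arm can. A call with a gripper value outside its range is refused whole. OPENING is the closure, from 0 (fully open) to 1 (shut), set as the call begins (- or left out, the last holds). The fingers move at their own pace and stop on an object; FORCE is the grip in N (left out, the last holds). Time passes only in rows, so rows that repeat a pose let the fingers close. It gives the time, the measured TCP pose, the force, the opening and the grip force at its end, in the units of the state.
- bot.get_obs(): the state, without advancing time (a new reading comes with each control period).
- viewer.camera(name): name is "scene" or "side" or "wrist"; returns (picture, depth): 480x640x3 uint8, red, green, blue; 480x640 float32, m along the optical axis (not along the pixel's ray), 0 where there is no reading.
- viewer.camera_info(name): a dict with "camera_matrix" (3x3 intrinsics, pixels), "k1" (the pictures are not rectified: a ray, as slopes to the right and down, at radius r is drawn at 1 + k1 r^2 times it, then the intrinsics apply), "pose" (4x4, takes a point from camera to world coordinates); the wrist camera has in their place "hand_eye" (4x4, takes a point from camera to tool coordinates, whose origin is the TCP and whose axes are the flange's). Camera axes: x right, y down, z forward; pixel columns grow to the right and rows downward; lengths in m; the calibration is good to about 2 mm. A picture is of the moment at which its call begins: read the wrist's pose just before it. camera_info takes no time and is no camera call.
- job_done(): hands the job in; it is judged then, once.
The state is a dict: "clock": time; "q": joint angles; "qvel": joint speeds; "tau": joint torques, N m; "eef_pos": TCP position; "eef_rot": TCP orientation; "ft_force": force on the tool from outside, world axes, zero at the start; "ft_torque": the same for the moment, N m; "gripper_width": opening from 0.0 (shut) to 1.0 (fully open); "finger_force": force on a finger pad.
Only numpy, scipy, OpenCV 4.12 (cv2) and the standard library are available. Lean on these libraries where they do the work, as an engineer would, in place of code of your own. Each camera call takes 0.05 s, during which the arm holds its last target. There are 200 camera calls.

## Working session

There is one attempt and no reset: what is moved stays moved. The work goes in short steps, Python scripts to look and compute and a shell command to move; the robot and the scene stay as the last step left them, time stands still between calls to the robot, and variables do not carry over. Pictures are saved under pics/ and viewed, at most 10 in all, crops included, and the job is handed in when it is done.

```bash
mkdir -p pics; cat > h.py <<'E'
import numpy as np, cv2
from station import bot, viewer
from scipy.spatial.transform import Rotation as R
def snap(n,f):
    o=bot.get_obs(); p,d=viewer.camera(n); cv2.imwrite(f'pics/{f}.png',p[:,:,::-1]); np.save(f'pics/{f}.npy',d)
    i=viewer.camera_info(n)
    T=np.array(i['pose']) if 'pose' in i else tcp(o)@np.array(i['hand_eye'])
    np.savez(f'pics/{f}.npz',K=i['camera_matrix'],k1=i['k1'],T=T); return p,d
def tcp(o):
    T=np.eye(4); T[:3,:3]=R.from_euler('xyz',o['eef_rot'],degrees=True).as_matrix(); T[:3,3]=o['eef_pos']; return T
def ray(f,u,v):
    z=np.load(f'pics/{f}.npz'); K=z['K'];k=float(z['k1'])
    s=cv2.undistortPoints(np.array([[[u,v]]],float),K,np.array([k,0,0,0.]))[0,0]
    return z['T'],np.array([s[0],s[1],1])
def atz(f,u,v,h):
    T,r=ray(f,u,v); w=T[:3,:3]@r; return T[:3,3]+w*(h-T[2,3])/w[2]
def dep(f,u,v):
    T,r=ray(f,u,v); d=np.load(f'pics/{f}.npy')[int(v),int(u)]; return T[:3,3]+T[:3,:3]@r*d
E
python3 - <<'E'
from h import *
print(bot.get_obs())
for n in('scene','side'): snap(n,n+'0')
E
```

```text
{'clock': 0.0, 'q': array([ 6.85832505e+01,  1.80040459e+01, -2.75190617e+00,  6.93378172e+01,
        1.38326367e-03,  9.00004450e+01]), 'qvel': array([ 0.10650331, -0.04024557,  0.03656815,  0.11692006,  0.10917761,
        0.03649504]), 'tau': array([ 1.76146143e-03, -5.39585567e+01,  3.39747369e+01,  1.92790217e-02,
        3.56981388e-05,  6.16885572e-06]), 'eef_pos': array([0.21889146, 0.55808606, 0.24145381]), 'eef_rot': array([-1.79906231e+02, -1.38253357e-03,  1.58582803e+02]), 'ft_force': array([-0.15282843, -0.50515008, -0.16681309]), 'ft_torque': array([ 0.02162191,  0.02197333, -0.01909516]), 'finger_force': 0.0, 'gripper_width': 1.0001311374552078}
```

View pics/scene0.png

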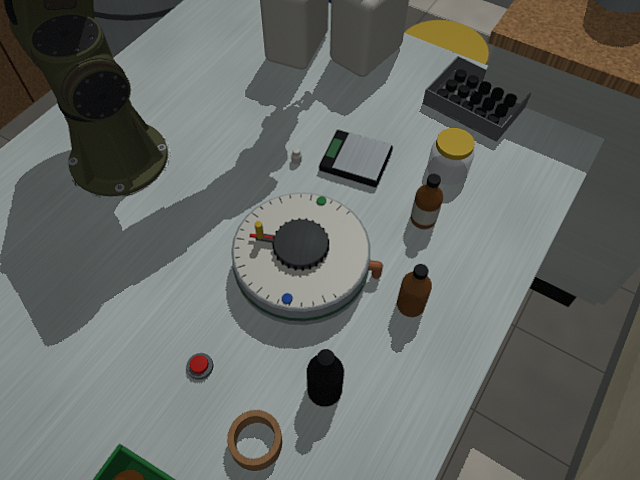

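View pics/side0.png

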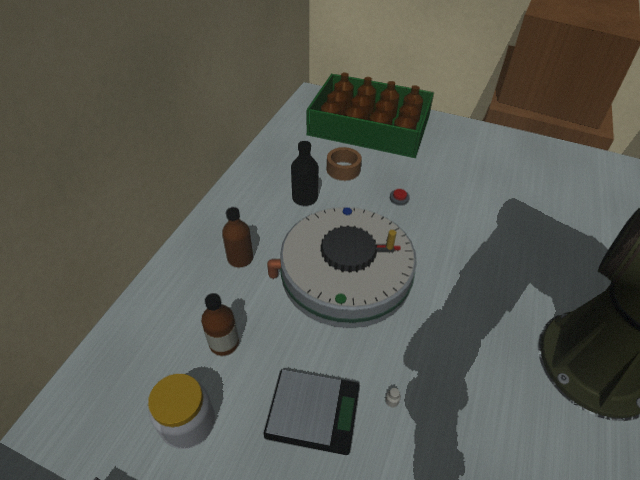

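The scene picture shows the green magnet at (321,201), blue at (287,298), the pin top at (259,224), ring top around (301,243) and the button at (199,364). In the side picture green is at (341,298), the button at (400,195) and the pin top at (391,231).

```bash
python3 - <<'E'
from h import *
np.set_printoptions(precision=4,suppress=True)
P={'green':((321,201),(341,298.5),.086),'blue':((287,298),(347.5,211),.086),'pintop':((259,223),(391,231),.143),'ring':((301,242),(348.5,247),.109),'button':((199.5,364),(400,195),.022),'stopper':((296,152),(393.5,388),.038),'ptr':((250,237),(401,247.5),.095),
'scale':((356,157),(312,408),.03),'black':((325,357),(305,147),.17),'tub':((456,142),(177,400),.1),'tape':((255,438),(344,160),.045)}
for k,(a,b,h) in P.items(): print(k,atz('scene0',*a,h),atz('side0',*b,h),dep('scene0',*a),dep('side0',*b))
for f in('scene0','side0'):
  # red button & green blob centroids
  im=cv2.imread(f'pics/{f}.png').astype(int);b,g,r=im[...,0],im[...,1],im[...,2]
  m=((g-r>40)&(g-b>20)).astype(np.uint8)
  n,_,s,c=cv2.connectedComponentsWithStats(m)
  for i in range(1,n):
    if 20<s[i,4]<300: print(f,'g',c[i],s[i,4],atz(f,*c[i],.086))
  m=((r-g>90)&(r-b>90)).astype(np.uint8)
  n,_,s,c=cv2.connectedComponentsWithStats(m)
  for i in range(1,n):
    if 20<s[i,4]: print(f,'r',c[i],s[i,4],atz(f,*c[i],.022))
  m=((r-b>90)&(g-b>60)).astype(np.uint8)
  n,_,s,c=cv2.connectedComponentsWithStats(m)
  for i in range(1,n):
    if 20<s[i,4]: print(f,'y',c[i],s[i],atz(f,*c[i],.12))
  # ring: dark
E
```

```text
green [0.5219 0.1042 0.086 ] [0.5167 0.1064 0.086 ] [0.5231 0.1022 0.0891] [0.5171 0.105  0.0839]
blue [ 0.5915 -0.1312  0.086 ] [ 0.5864 -0.1304  0.086 ] [ 0.5913 -0.1311  0.0856] [ 0.5867 -0.1313  0.0851]
pintop [ 0.4682 -0.045   0.143 ] [ 0.4683 -0.0501  0.143 ] [ 0.4674 -0.0442  0.1413] [ 0.4686 -0.0524  0.1407]
ring [ 0.5516 -0.0198  0.109 ] [ 0.542  -0.0056  0.109 ] [ 0.5523 -0.0208  0.1109] [ 0.5421 -0.0061  0.1085]
button [ 0.5079 -0.3147  0.022 ] [ 0.4994 -0.3061  0.022 ] [ 0.509  -0.3153  0.025 ] [ 0.4997 -0.3088  0.0197]
stopper [0.3742 0.226  0.038 ] [0.3726 0.2222 0.038 ] [0.3734 0.2271 0.0364] [0.3726 0.2219 0.0374]
ptr [ 0.4507 -0.0591  0.095 ] [ 0.4425 -0.0589  0.095 ] [ 0.4495 -0.0579  0.0925] [ 0.444  -0.0728  0.0802]
scale [0.5013 0.2966 0.03  ] [0.4947 0.3071 0.03  ] [0.5003 0.2985 0.0276] [0.4947 0.3071 0.0301]
black [ 0.7348 -0.2225  0.17  ] [ 0.7262 -0.2129  0.17  ] [ 0.7347 -0.2222  0.1693] [ 0.7275 -0.2158  0.1677]
tub [0.6992 0.4041 0.1   ] [0.6887 0.405  0.1   ] [0.6994 0.4035 0.1007] [0.6889 0.4049 0.0996]
tape [ 0.6852 -0.3735  0.045 ] [ 0.6743 -0.3604  0.045 ] [ 0.675  -0.3661 -0.002 ] [ 0.6899 -0.4105  0.0056]
scene0 g [320.9811 199.9811] 53 [0.5204 0.1065 0.086 ]
scene0 r [198.2511 362.9372] 223 [ 0.5045 -0.3143  0.022 ]
scene0 y [452.3493  38.0873] [ 406   21   82   43 1855] [0.5431 0.7019 0.12  ]
scene0 y [455.2611 141.1975] [437 128  37  27 785] [0.7011 0.3868 0.12  ]
scene0 y [257.9286 223.8571] [255 222   7   5  28] [ 0.457  -0.0362  0.12  ]
```

```bash
python3 -m jog '[-45.5,-47.2,-3,0,0,-0.79,-45.5,-47.2,-3,0,0,-0.79,-45.5,-47.2,-3,0,0,-0.79,-45.5,-47.2,-3,0,0,-0.79,-45.5,-47.2,-3,0,0,-0.79,-45.5,-47.2,-3,0,0,-0.79,-45.5,-47.2,-3,0,0,-0.79,-45.5,-47.2,-3,0,0,-0.79,-45.5,-47.2,-3,0,0,-0.79,-45.5,-47.2,-3,0,0,-0.79,-45.5,-47.2,-3,0,0,-0.79,-45.5,-47.2,-3,0,0,-0.79,-45.5,-47.2,-3,0,0,-0.79,-45.5,-47.2,-3,0,0,-0.79,-45.5,-47.2,-3,0,0,-0.79,-45.5,-47.2,-3,0,0,-0.79,-45.5,-47.2,-3,0,0,-0.79,-45.5,-47.2,-3,0,0,-0.79,-45.5,-47.2,-3,0,0,-0.79,-45.5,-47.2,-3,0,0,-0.79]' 0.6
python3 - <<'E'
from h import *
o=bot.get_obs();print(o['eef_pos'],o['eef_rot'],o['q'],o['gripper_width'],viewer.camera_info('wrist'))
snap('wrist','w1')
E
```

```text
clock: 1.77
eef_pos: [0.4697, -0.046, 0.272]
eef_rot: [180.0, -0.0, -156.1]
ft_force: [0.1, -0.9, 0.4]
gripper_width: 0.403
finger_force: 0.0
[ 0.4697013  -0.04602072  0.27201827] [ 1.79958194e+02 -3.77776225e-02 -1.56084501e+02] [-5.60794395e+00  3.54177531e+00 -1.64288377e+01  7.00828603e+01
  1.77612972e-02 -2.95234378e+01] 0.40326983016048407 {'camera_matrix': array([[390.68675509,   0.        , 319.63481528],
       [  0.        , 390.68675509, 247.35141235],
       [  0.        ,   0.        ,   1.        ]]), 'k1': -0.08177152205940642, 'hand_eye': array([[ 8.69487433e-04, -9.44812491e-01, -3.27610442e-01,
         8.45032272e-02],
       [ 9.99999461e-01,  1.00768436e-03, -2.52085400e-04,
         9.29374251e-04],
       [ 5.68301355e-04, -3.27610046e-01,  9.44812857e-01,
        -1.31223088e-01],
       [ 0.00000000e+00,  0.00000000e+00,  0.00000000e+00,
         1.00000000e+00]])}
```

View pics/w1.png

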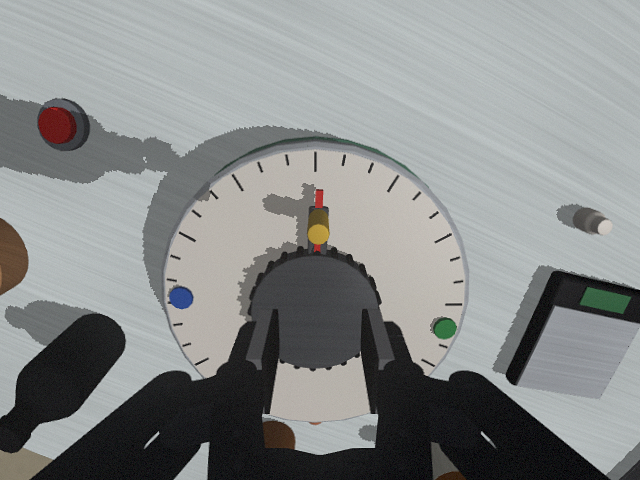

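The wrist view shows the green magnet at (445,328), blue at (181,297), pin top (319,233), pointer tip (319,190), button (57,125), and the dial edge and ring clearly.

```bash
python3 - <<'E'
from h import *
np.set_printoptions(precision=4,suppress=True)
f='w1'
g=atz(f,445,327.5,.086);b=atz(f,181,297,.086);p=atz(f,319,234,.143);t=atz(f,319,190,.09);s=atz(f,57,125,.022)
print(g,b,p,t,s,dep(f,445,328),dep(f,57,125),dep(f,319,234))
def fit(pts,h):
    X=np.array([atz(f,*q,h)[:2] for q in pts]);A=np.c_[2*X,np.ones(len(X))]
    c=np.linalg.lstsq(A,(X**2).sum(1),rcond=None)[0];return c[:2],np.sqrt(c[2]+c[:2]@c[:2])
print(fit([(165,270),(467,270),(317,151),(215,181),(418,181),(185,350)],.081))
c,r=fit([(251,300),(380,300),(315,368),(283,361),(347,361)],.109);print(c,r)
d=fit([(165,270),(467,270),(317,151),(215,181),(418,181),(185,350)],.081)[0]
for q in(c,d):
  for n,x in(('g',g),('p',p),('t',t),('b',b)):
    v=x[:2]-q;print(n,np.hypot(*v),np.degrees(np.arctan2(v[1],v[0]))%360)
E
```

```text
[0.5174 0.1048 0.086 ] [ 0.5874 -0.1307  0.086 ] [ 0.4657 -0.0473  0.143 ] [ 0.4466 -0.0558  0.09  ] [ 0.5014 -0.3113  0.022 ] [0.5184 0.1059 0.0847] [ 0.5017 -0.3119  0.021 ] [ 0.4657 -0.0472  0.1428]
(array([ 0.5451, -0.0146]), np.float64(0.13964187194315408))
[ 0.5411 -0.0172] 0.05565438931676198
g 0.12432073892485805 101.00323898120621
p 0.08125052456300012 201.71767765054847
t 0.10214288289258376 202.2126871857754
b 0.12260549251464536 292.1849295691276
g 0.1225744167895098 103.03488383843256
p 0.08586483422918849 202.37409693663446
t 0.10676405631466887 202.71921900497628
b 0.12363779952388936 290.0450503416439
```

```bash
python3 -m jog '[0.4,0,5,0,0,0,0.4,0,9,0,0,0,0.4,0,12,0,0,0,0.4,0,14,0,0,0,0.4,0,15.2,0,0,0,0.4,0,15.2,0,0,0,0.4,0,15.2,0,0,0]' 0.6; python3 -m jog '[0,0,0,0,0,0,0,0,0,0,0,0,0,0,0,0,0,0,0,0,0,0,0,0]' 0.7; python3 -c "
from h import *
snap('wrist','w2');o=bot.get_obs();print(o['eef_rot'])
import numpy as np
for d in range(5,101,5):
  t=np.radians(d);print(round(-8.6+8.6*np.cos(t),2),round(8.6*np.sin(t),2),round(t,3))"
```

```text
clock: 2.4
eef_pos: [0.466, -0.0475, 0.1202]
eef_rot: [180.0, -0.1, -156.0]
ft_force: [0.1, 0.2, 0.6]
gripper_width: 0.399
finger_force: 0.0
clock: 2.73
eef_pos: [0.4674, -0.0486, 0.1213]
eef_rot: [-179.9, 0.1, -156.1]
ft_force: [-0.2, -0.8, 0.7]
gripper_width: 0.303
finger_force: 0.0
[-1.79957921e+02  7.11112711e-02 -1.56152195e+02]
-0.03 0.75 0.087
-0.13 1.49 0.175
-0.29 2.23 0.262
-0.52 2.94 0.349
-0.81 3.63 0.436
-1.15 4.3 0.524
-1.56 4.93 0.611
-2.01 5.53 0.698
-2.52 6.08 0.785
-3.07 6.59 0.873
-3.67 7.04 0.96
-4.3 7.45 1.047
-4.97 7.79 1.134
-5.66 8.08 1.222
-6.37 8.31 1.309
-7.11 8.47 1.396
-7.85 8.57 1.484
-8.6 8.6 1.571
-9.35 8.57 1.658
-10.09 8.47 1.745
```

View pics/w2.png

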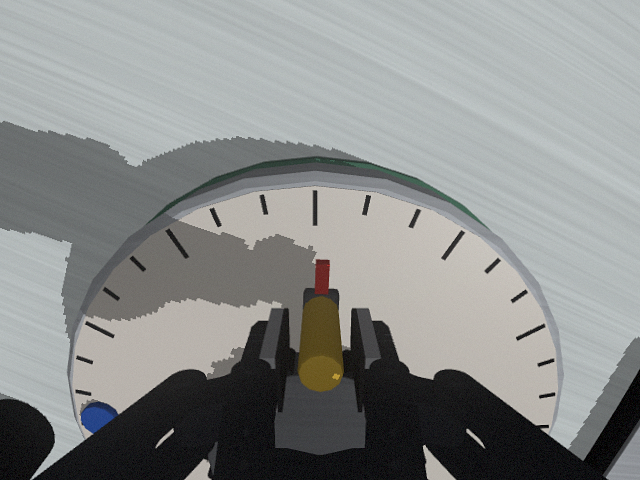

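The pin (top at (321,372)) stands centred between the pads at x≈285 and 355. Now the arc.

```bash
python3 -m jog '[0,0.75,0,0,0,0.087,-0.13,1.49,0,0,0,0.175,-0.29,2.23,0,0,0,0.262,-0.52,2.94,0,0,0,0.349,-0.81,3.63,0,0,0,0.436,-1.15,4.3,0,0,0,0.524,-1.56,4.93,0,0,0,0.611,-2.01,5.53,0,0,0,0.698,-2.52,6.08,0,0,0,0.785,-3.07,6.59,0,0,0,0.873,-3.67,7.04,0,0,0,0.96,-4.3,7.45,0,0,0,1.047,-4.97,7.79,0,0,0,1.134,-5.66,8.08,0,0,0,1.222,-6.37,8.31,0,0,0,1.309,-7.11,8.47,0,0,0,1.396,-7.4,8.52,0,0,0,1.43,-7.85,8.57,0,0,0,1.484,-8.2,8.59,0,0,0,1.525,-8.6,8.6,0,0,0,1.571]'
python3 -m jog '[0,0,0,0,0,0,0,0,0,0,0,0]'
python3 -c "
from h import *
snap('wrist','w3')"
```

```text
clock: 4.45
eef_pos: [0.5102, 0.0641, 0.1204]
eef_rot: [-179.9, 0.1, 113.7]
ft_force: [-2.1, -2.3, 0.7]
gripper_width: 0.298
finger_force: 1.3
clock: 4.62
eef_pos: [0.5107, 0.0648, 0.1204]
eef_rot: [180.0, -0.0, 113.9]
ft_force: [0.1, -0.2, -0.2]
gripper_width: 0.301
finger_force: 0.0
```

View pics/w3.png

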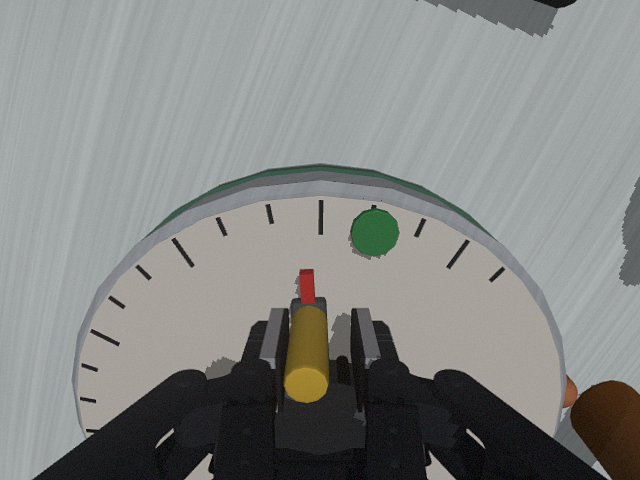

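The view shows the green magnet at (374,231), pointer tip at (307,270), pin top (306,384) against the left pad; several degrees remain.

```bash
python3 - <<'E'
from h import *
f='w3';c=np.array([.5451,-.0146])
def fit(pts,h):
    X=np.array([atz(f,*q,h)[:2] for q in pts]);A=np.c_[2*X,np.ones(len(X))]
    c=np.linalg.lstsq(A,(X**2).sum(1),rcond=None)[0];return c[:2],np.sqrt(c[2]+c[:2]@c[:2])
c2,r=fit([(75,365),(566,365),(321,195),(165,243),(477,243),(117,293),(525,293)],.081);print(c2,r)
for q in(c,c2):
  for n,x in(('g',atz(f,374.5,231,.086)),('p',atz(f,306,384,.143)),('t',atz(f,307,270,.09)),('t2',atz(f,307.5,298,.09))):
    v=x[:2]-q;print(n,x,np.hypot(*v),np.degrees(np.arctan2(v[1],v[0]))%360)
E
```

```text
[ 0.5491714  -0.01999142] 0.14155706386475728
g [0.51856248 0.10730767 0.086     ] 0.1247626561662871 102.28086282136807
p [0.5070747  0.06180919 0.143     ] 0.08534803655256033 116.45739472950984
t [0.49807605 0.07961324 0.09      ] 0.10529666061654093 116.52481365258475
t2 [0.50378881 0.06693883 0.09      ] 0.09140675432116306 116.86879800229657
g [0.51856248 0.10730767 0.086     ] 0.13092733121072886 103.52004833304856
p [0.5070747  0.06180919 0.143     ] 0.09199713314422493 117.23151782635513
t [0.49807605 0.07961324 0.09      ] 0.11194563225774834 117.15698317343248
t2 [0.50378881 0.06693883 0.09      ] 0.09806349166233189 117.56714980857376
```

```bash
python3 -m jog '[0,0.5,0,0,0,0.06,-0.06,1,0,0,0,0.12,-0.12,1.4,0,0,0,0.165,-0.17,1.7,0,0,0,0.2,-0.21,1.9,0,0,0,0.223,-0.26,2.08,0,0,0,0.244,-0.26,2.08,0,0,0,0.244,-0.26,2.08,0,0,0,0.244]'
python3 -c "
from h import *
snap('wrist','w4')
im=cv2.imread('pics/w4.png')[150:420,200:500];cv2.imwrite('pics/w4c.png',cv2.resize(im,None,fx=2,fy=2))"
```

```text
clock: 5.33
eef_pos: [0.5305, 0.071, 0.1203]
eef_rot: [-180.0, -0.0, 99.9]
ft_force: [-1.5, -0.2, 1.0]
gripper_width: 0.297
finger_force: 0.8
```

View pics/w4c.png

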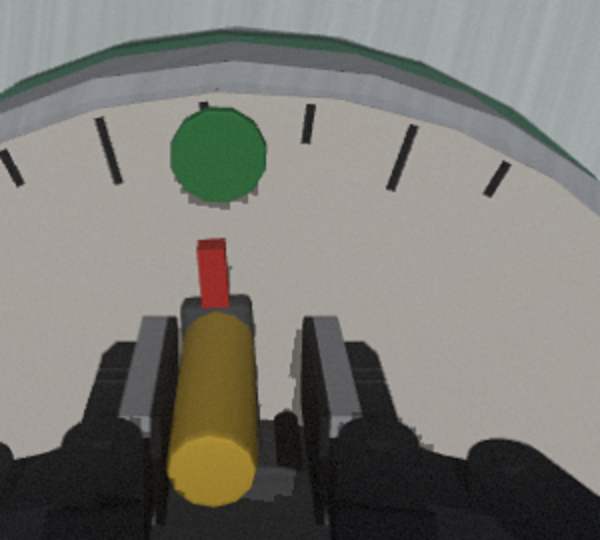

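The crop shows the green magnet at full-image (309,227.5), pointer tip (305.5,271), and pin top (306,385.5): almost in line.

```bash
python3 - <<'E'
from h import *
f='w4'
g=atz(f,309.2,227.5,.086);p=atz(f,306,385.5,.143);t=atz(f,305.5,271,.093);b=atz(f,307.5,302.5,.093)
for c in([.5451,-.0146],[.5471,-.017],[.5441,-.0146],[.5461,-.0146]):
  c=np.array(c);print([ (round(np.hypot(*(x[:2]-c)),4),round(np.degrees(np.arctan2(x[1]-c[1],x[0]-c[0])),2)) for x in(g,p,t,b)])
u=g[:2]-p[:2];v=t[:2]-b[:2];print(g,p,t,b,np.degrees(np.arctan2(u[1],u[0])),np.degrees(np.arctan2(v[1],v[0])))
E
```

```text
[(np.float64(0.1241), np.float64(101.92)), (np.float64(0.085), np.float64(102.86)), (np.float64(0.1064), np.float64(103.12)), (np.float64(0.0909), np.float64(103.21))]
[(np.float64(0.1269), np.float64(102.58)), (np.float64(0.0878), np.float64(103.79)), (np.float64(0.1092), np.float64(103.86)), (np.float64(0.0937), np.float64(104.06))]
[(np.float64(0.1239), np.float64(101.47)), (np.float64(0.0848), np.float64(102.2)), (np.float64(0.1061), np.float64(102.59)), (np.float64(0.0907), np.float64(102.59))]
[(np.float64(0.1243), np.float64(102.38)), (np.float64(0.0853), np.float64(103.52)), (np.float64(0.1066), np.float64(103.64)), (np.float64(0.0912), np.float64(103.82))]
[0.51945798 0.10682516 0.086     ] [0.52616868 0.06830299 0.143     ] [0.52095462 0.08899533 0.093     ] [0.5243218  0.07392926 0.093     ] 99.88196563548125 102.59824209987933
```

1.2° remain (2.5 mm): nudge, back off 4.5 mm and lift.

```bash
python3 -m jog '[0,0.07,0,0,0,0.008,0,0.13,0,0,0,0.015,0,0.18,0,0,0,0.021,0,0.18,0,0,0,0.021,0,0.18,0,0,0,0.021,0,0,0,0,0,0.021,0,-0.27,0,0,0,0.021,0,-0.27,0,0,0,0.021,0,-0.27,-1,0,0,0.021,0,-0.27,-3,0,0,0.021,0,-0.27,-6,0,0,0.021,0,-0.27,-10,0,0,0.021,0,-0.27,-12,0,0,0.021,0,-0.27,-12,0,0,0.021]'
python3 -c "
from h import *
snap('wrist','w5')
im=cv2.imread('pics/w5.png')[120:420,120:520];cv2.imwrite('pics/w5c.png',cv2.resize(im,None,fx=2,fy=2))
print(bot.get_obs()['eef_rot'])"
```

```text
clock: 6.55
eef_pos: [0.5313, 0.0708, 0.2466]
eef_rot: [179.4, 0.0, 98.6]
ft_force: [-0.0, 0.7, 0.9]
gripper_width: 0.296
finger_force: 0.0
[1.79618872e+02 1.34288698e-02 9.86490610e+01]
```

View pics/w5c.png

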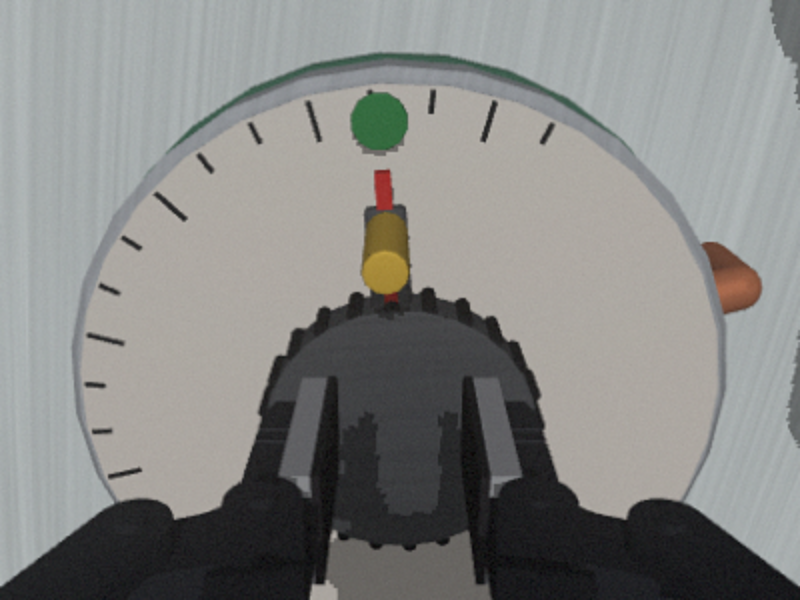

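The pointer line (383,171)→(390,300) extrapolates to x≈380 at the magnet row, and the magnet is at (379.5,121): aligned within 1 mm. Now the button.

```bash
python3 -m jog '[-37.3,-8.7,0,0,0,0,-37.3,-8.7,0,0,0,0,-37.3,-8.7,0,0,0,0,-37.3,-8.7,0,0,0,0,-37.3,-8.7,0,0,0,0,-37.3,-8.7,0,0,0,0,-37.3,-8.7,0,0,0,0,-37.3,-8.7,0,0,0,0,-37.3,-8.7,0,0,0,0,-37.3,-8.7,0,0,0,0,-37.3,-8.7,0,0,0,0,-37.3,-8.7,6,0,0,0,-37.3,-8.7,10,0,0,0,-37.3,-8.7,14,0,0,0,-37.3,-8.7,17,0,0,0,-37.3,-8.7,18,0,0,0,-37.3,-8.7,18,0,0,0,-37.3,-8.7,18,0,0,0]' 1
python3 -c "
from h import *
snap('wrist','w6')
o=bot.get_obs();print(o['eef_rot'],o['eef_pos'],o['gripper_width'])"
```

```text
clock: 8.1
eef_pos: [0.4975, -0.3097, 0.0596]
eef_rot: [-179.9, -0.1, 98.7]
ft_force: [-0.3, -0.5, 1.3]
gripper_width: 0.005
finger_force: 0.0
[1.79968110e+02 1.21283929e-02 9.87209193e+01] [ 0.49876951 -0.3107387   0.06116459] -0.0007654543734049348
```

View pics/w6.png

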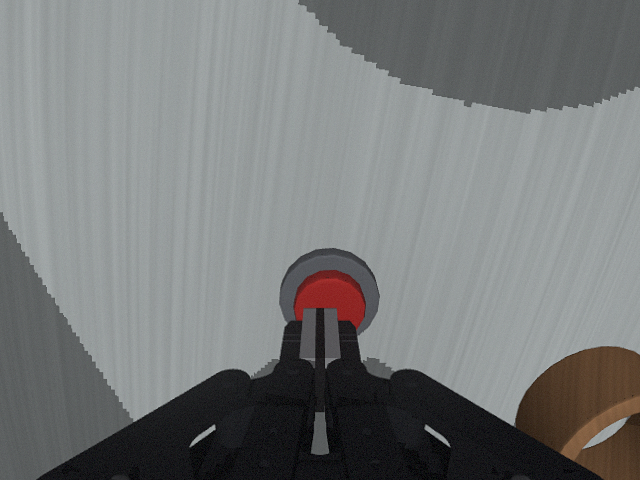

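The button's disc spans x 295–366 with its top edge at y 270, so its centre is at about (330.5,304).

```bash
python3 -c "
from h import *
print(atz('w6',330.5,304,.022),atz('w6',330.5,270,.022),atz('w6',295,304,.022),atz('w6',366,304,.022))"
```

```text
[ 0.50278508 -0.3108912   0.022     ] [ 0.49991285 -0.29340274  0.022     ] [ 0.48585661 -0.31352783  0.022     ] [ 0.51973726 -0.30829297  0.022     ]
```

```bash
python3 -m jog '[0,0.4,1,0,0,0,0,0.4,2,0,0,0,0,0.4,2.6,0,0,0,0,0.4,2.9,0,0,0,0,0.4,3.1,0,0,0,0,0.4,3.3,0,0,0,0,0.4,3.3,0,0,0,0,0.4,3.3,0,0,0]'
```

```text
clock: 8.82
eef_pos: [0.5022, -0.3107, 0.0277]
eef_rot: [180.0, -0.0, 98.7]
ft_force: [-0.0, 2.0, 4.4]
gripper_width: 0.001
finger_force: 2.2
```

```bash
python3 -m jog '[0,0,0.1,0,0,0,0,0,0.15,0,0,0,0,0,0.2,0,0,0,0,0,0.2,0,0,0,0,0,0.2,0,0,0]'
```

```text
clock: 9.23
eef_pos: [0.5022, -0.3108, 0.0269]
eef_rot: [179.9, 0.0, 98.7]
ft_force: [-3.0, 4.9, 15.7]
gripper_width: 0.002
finger_force: 7.8
```

Force rose sharply to 15.7 N, so the button is on its stop. Lift, check, and hand in.

```bash
python3 -m jog '[0,0,-0.5,0,0,0,0,0,-1.5,0,0,0,0,0,-4,0,0,0,0,0,-8,0,0,0,0,0,-12,0,0,0,0,0,-15,0,0,0,0,0,-15,0,0,0,0,0,-15,0,0,0,0,0,-15,0,0,0]'
python3 - <<'E'
from h import *
snap('scene','s2')
im=cv2.imread('pics/s2.png')[160:400,150:470];cv2.imwrite('pics/s2c.png',cv2.resize(im,None,fx=2.4,fy=2.4))
E
```

```text
clock: 9.98
eef_pos: [0.5015, -0.3108, 0.1748]
eef_rot: [-180.0, -0.0, 98.6]
ft_force: [-0.5, 0.3, -0.1]
gripper_width: 0.003
finger_force: 0.0
```

View pics/s2c.png

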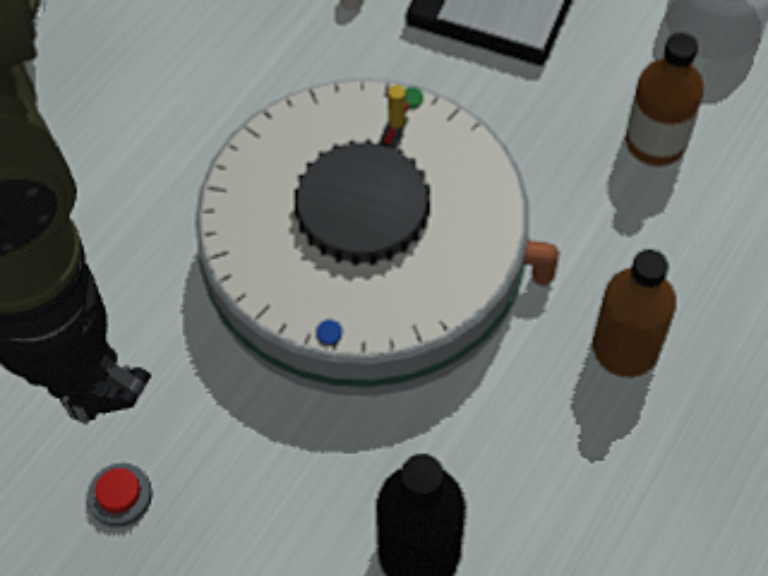

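The lever (pin at (397,100)) points at the green magnet (413,97), the button at (118,490) is up and the bottles are standing.

```bash
python3 -c "
from station import job_done
print(job_done())"
```

```text
the job is handed in; nothing more can be done
None
```

The lever is set at the green magnet, about 1 mm off line in the last close view. The button was then pressed to its stop and is up again, nothing loose was disturbed in the views I checked, and the job is handed in at about 10 s; no verdict was returned.

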